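# Load a tray of loose specimens under the scanner bridge

## Robot

A 6-joint arm with a two-finger parallel gripper is mounted at the origin on the work surface. World frame = base frame: x ahead of the robot, y to its left, z up, the work surface at z = 0. Lengths are in m, angles in rad, forces in N, time in s.
With the tool pointing down it reaches from about 0.35 to 0.85 m from the base axis. Payload 8.1 kg.
Tool frame: the origin (TCP) lies between the finger pads; the fingertips stand 25 mm ahead of it and the grasp point (between the pads) lies 6 mm ahead of it (robot.tip_extent is the distance from the TCP to the fingertips, in m); z points along the fingers, y is the direction in which the jaws open and shut (so a half turn about z gives the same grasp; the last joint's range is limited). The gripper opens to 93 mm and grips with 3 to 60 N. Pads are 15 mm wide; open, the fingers measure 128 mm over their backs; the gripper's body (75 mm by 188 mm) begins 65 mm behind the grasp point.
Start: joints at [-1.401, 0.13, 1.488, -0, 1.523, -0.085], TCP at [0.151, -0.581, 0.244] pointing down, gripper open.
Joint ranges: [-2.96, 2.96], [-0.89, 2.26], [0.02, 2.5], [-1.34, 4.48], [0, 2.73], [-2.66, 2.66]. Speed limits (rad/s): [2.39, 2.39, 2.79, 3.14, 3.14, 3.14].

## Interface

Orientations are given as a rotation vector (axis times angle).
In Python, from plant import robot gives the robot as it stands.
- The arm moves only by the tool drive_tool, never from a script. Its argument "increments" is a list of rows, each a list of 7 numbers: the closure, from 0 (fully open) to 1 (shut), then the shift along the world's x, y, z in units of 25 mm (1.0 is 25 mm), then the turn, a rotation vector about the world's x, y, z in rad. In form: [[gripper, dx, dy, dz, rx, ry, rz], ...]. A call has 1 to 20 rows; each row is the pose to reach, as a shift and turn from the pose commanded when the call began; what a row does not reach only later rows make up. A row lasts 1/12 s, in which the tool goes at most 41.7 mm and 7.16 degrees, less where a joint would pass 70% of its speed; a pose out of reach is approached as far as the arm can. A call with a gripper value outside its range is refused whole. The fingers move at their own pace and stop on an object; "squeeze" is the grip in N (left out, the last holds). Time passes only in rows, so rows that repeat a pose let the fingers close. It gives the time, the measured TCP pose, the force and the opening at its end, in the units of the state.
- robot.read_state(): the state, without advancing time (a new reading comes with each control period).
- robot.read_camera(name): name is "side" or "top" or "wrist"; returns a dict with "image" (400x640x3 uint8, red, green, blue), "fx", "fy", "cx", "cy" (pixels), "T" (4x4, takes a point from camera to world coordinates); the wrist camera has in their place "mount" (4x4, takes a point from camera to tool coordinates, whose origin is the TCP and whose axes are the flange's). Camera axes: x right, y down, z forward; pixel columns grow to the right and rows downward; lengths in m; the calibration is good to about 2 mm. A picture is of the moment at which its call begins: read the wrist's pose just before it. There is no depth.
- robot.close_job(): hands the job in, once; it reports no verdict.
The state is a dict: "t": time; "q": joint angles; "dq": joint speeds; "joint_torque": joint torques, N m; "tool_pos": TCP position; "orientation": TCP orientation; "force": force on the tool from outside, world axes, zero at the start; "wrist_torque": the same for the moment, N m; "opening": finger opening in m.
Only numpy, scipy, OpenCV 4.12 (cv2) and the standard library are available. Lean on these libraries where they do the work, as an engineer would, in place of code of your own. Each camera call takes 0.05 s, during which the arm holds its last target.

## Task

Pick up the open aluminium tray of loose specimens (it has two raised grip tabs), carry it level so nothing falls out, set it on the scanner's deck in front of the low tunnel, lined up with it, and let go. Then push the tray into the tunnel until it has pressed the stiff plunger hidden inside fully home, feeling for it and not ramming it, and leave it there. Leave the other things on the bench where they are.

Things in the scene. Friction and masses are not known exactly. Their poses are not given: they have to be found in the camera images.
- tray: open aluminium tray, 170 long (its x) x 60 wide (its y) mm; origin at the centre of its underside, z up. Floor and walls 4 mm thick, rim 16 mm above the underside; in the middle of each long side a grip tab 50 mm long rises to 28 mm (outer faces 60 mm apart). Same both ways round. Starts on the bench; about 0.3 kg empty (0.24 to 0.39), 0.46 kg with contents
- reader: the fixed white scanner; origin on the bench plane, under the middle of the tunnel mouth; x points into the tunnel, z up. Flat metal deck 190 mm wide, top 20 mm above the bench, from x = -220 mm on. The housing starts at x = +10 mm, 190 mm wide: 78 mm above the bench for its first 45 mm, then 188 mm, with a turret to 263 mm
- mouth (a point): middle of the tunnel mouth, on the deck top (reader's x = 0, y = 0, z = 20 mm; axes as the reader's). Tunnel 67 mm wide, roof 36 mm above the deck. Two 18 mm high guide fins flare outwards from it to 120 mm apart at x = -17 mm. The tray goes in lengthways, either end first; about a third of it stays outside at the end
- plunger (a joint): travel (m) of the plunger in the tunnel: 0 untouched, grows as it is pushed in along the reader's x, hard end at 0.010. Resists with 6 N of friction, stays where left. Its untouched face stands 88 to 112 mm inside the mouth (differs each time, not measured), 4 to 20 mm above the deck, 50 mm wide. The loaded tray drags with 2 to 5 N
- ball_a_center (a point): centre of a loose steel ball, 22 mm across, in the tray
- ball_b_center (a point): centre of the other loose steel ball, 22 mm across, in the tray
- mount_a_center (a point): centre of a loose black specimen mount (disc 26 mm across, 14 mm thick, steel sample in its face), lying in the tray
- mount_b_center (a point): centre of a loose black specimen mount (disc 26 mm across, 14 mm thick, steel sample in its face), lying in the tray
- mount_c_center (a point): centre of a loose black specimen mount (disc 26 mm across, 14 mm thick, steel sample in its face), lying in the tray
- bottle: bystander: amber bottle 36 mm across, 60 mm tall; origin at the centre of its underside
- objective: bystander: bare microscope objective standing on the bench, 34 mm across, 55 mm tall; origin at the centre of its underside
- dish: bystander: flat glass dish 90 mm across, 14 mm tall; origin at the centre of its underside
- brush: bystander: dust brush lying flat, 150 mm long along its x; origin on its underside

How it is judged:
On the way, in this order (a step that is already met when the one before it is completed fails the run):
1. the tray is lifted clear of the bench (more than 30 mm), level (height (world z) of tray above 0.03 m and angle between tray's own z axis and vertical below 0.3 rad), for 0.2 s.
2. the tray stands on the deck in front of the tunnel, lined up with it, let go (z of tray in the frame of reader between 0.017 and 0.0235 m and angle between tray's own z axis and vertical below 0.05 rad and x of tray in the frame of reader between -0.17 and -0.03 m and y of tray in the frame of reader between -0.03 and 0.03 m and angle between the x axis of tray and the x axis of reader, either way round below 0.25 rad and contact force between the fingers and tray below 0.1 N), for 0.2 s.
At the end, for the whole second after the job is handed in: the tray lies flat and still on the deck, in the tunnel (its centre more than 5 mm inside the reader's x = 0, within 6 mm sideways and 0.08 rad), the plunger is pressed in by more than 7 of its 10 mm, and both balls and all three mounts lie in the tray (z of tray in the frame of reader between 0.017 and 0.0235 m and angle between tray's own z axis and vertical below 0.05 rad and x of tray in the frame of reader above 0.005 m and y of tray in the frame of reader between -0.006 and 0.006 m and angle between the x axis of tray and the x axis of reader, either way round below 0.08 rad and value of joint plunger above 0.007 m and linear speed of tray below 0.01 m/s and x of ball_a_center in the frame of tray between -0.083 and 0.083 m and y of ball_a_center in the frame of tray between -0.028 and 0.028 m and z of ball_a_center in the frame of tray between 0 and 0.024 m and x of ball_b_center in the frame of tray between -0.083 and 0.083 m and y of ball_b_center in the frame of tray between -0.028 and 0.028 m and z of ball_b_center in the frame of tray between 0 and 0.024 m and x of mount_a_center in the frame of tray between -0.083 and 0.083 m and y of mount_a_center in the frame of tray between -0.028 and 0.028 m and z of mount_a_center in the frame of tray between 0 and 0.024 m and x of mount_b_center in the frame of tray between -0.083 and 0.083 m and y of mount_b_center in the frame of tray between -0.028 and 0.028 m and z of mount_b_center in the frame of tray between 0 and 0.024 m and x of mount_c_center in the frame of tray between -0.083 and 0.083 m and y of mount_c_center in the frame of tray between -0.028 and 0.028 m and z of mount_c_center in the frame of tray between 0 and 0.024 m); the robot touches nothing.
It fails at once if a ball or mount falls out of the tray ((x of ball_a_center in the frame of tray above 0.09 m or x of ball_a_center in the frame of tray below -0.09 m or y of ball_a_center in the frame of tray above 0.036 m or y of ball_a_center in the frame of tray below -0.036 m) or (x of ball_b_center in the frame of tray above 0.09 m or x of ball_b_center in the frame of tray below -0.09 m or y of ball_b_center in the frame of tray above 0.036 m or y of ball_b_center in the frame of tray below -0.036 m) or (x of mount_a_center in the frame of tray above 0.09 m or x of mount_a_center in the frame of tray below -0.09 m or y of mount_a_center in the frame of tray above 0.036 m or y of mount_a_center in the frame of tray below -0.036 m) or (x of mount_b_center in the frame of tray above 0.09 m or x of mount_b_center in the frame of tray below -0.09 m or y of mount_b_center in the frame of tray above 0.036 m or y of mount_b_center in the frame of tray below -0.036 m) or (x of mount_c_center in the frame of tray above 0.09 m or x of mount_c_center in the frame of tray below -0.09 m or y of mount_c_center in the frame of tray above 0.036 m or y of mount_c_center in the frame of tray below -0.036 m)).
It fails at once if the tray tilts more than 0.35 rad (angle between tray's own z axis and vertical above 0.35 rad).
It fails at once if the tray is rammed against the plunger with more than 45 N (contact force between tray and plunger above 45 N).
It fails at once if a bystander (bottle, objective, dish, brush) is moved more than 30 mm (distance of any of bottle, objective, dish, brush from where it was at the start of the episode above 0.03 m).
It also fails if it takes over 70 s, if anything falls off the work surface, if the arm or the gripper's body presses on something with over 40 N, if the wrist force passes 120 N, or if a joint passes its speed limit or range.

## Working session

There is one attempt and no reset: what is moved stays moved. The work goes in short steps, Python scripts to look and compute and a tool call to move; the robot and the scene stay as the last step left them, time stands still between calls to the robot, and variables do not carry over. Pictures are saved under pics/ and viewed, and the job is handed in when it is done.

Besides the shell and the picture viewer there is one more tool, called after "Call:" as a command line: name --pt "numbers of a row" for each row, then --argument value for the rest. drive_tool: Moves the arm, as the interface text tells. Its arguments: {"type":"object","properties":{"increments":{"type":"array"},"squeeze":{"type":"number"}},"required":["increments"]}

```bash
ls; mkdir -p pics
python3 - <<'E'
from plant import robot
import cv2
print(robot.read_state())
for n in ("top","side","wrist"):
    c=robot.read_camera(n); cv2.imwrite(f"pics/{n}0.png",c["image"][:,:,::-1])
    print(n,{k:v for k,v in c.items() if k!="image"})
E
```

```text
pics
{'t': 0.0, 'q': array([-1.40138717e+00,  1.31181444e-01,  1.48929087e+00,  3.57510837e-05,
        1.52298433e+00, -8.54374241e-02]), 'dq': array([ 1.93345288e-05,  9.35722967e-04, -6.92604832e-05, -1.74610251e-03,
       -1.69812399e-04,  4.68177156e-05]), 'joint_torque': array([ 2.28374163e-03, -5.59846866e+01, -4.91754985e+01,  7.70298997e-02,
        3.55836237e-02, -1.71425131e-04]), 'tool_pos': array([ 0.15118118, -0.58009709,  0.24256892]), 'orientation': array([-3.11427421e+00, -3.98990089e-01,  6.68154294e-05]), 'force': array([ 0.37417213, -0.30464274,  0.64039951]), 'wrist_torque': array([-0.0401483 , -0.03237039,  0.00959968]), 'opening': 0.0927980982900428}
top {'fx': 372.90506255937225, 'fy': 372.90506255937225, 'cx': 319.4431223306107, 'cy': 204.3232667193456, 'T': array([[ 0.02767041, -0.99323367,  0.11278845,  0.45028834],
       [-0.9995587 , -0.02627242,  0.01386265,  0.05149372],
       [-0.01080562, -0.11312226, -0.99352232,  0.96895087],
       [ 0.        ,  0.        ,  0.        ,  1.        ]])}
side {'fx': 380.71789146358185, 'fy': 380.71789146358185, 'cx': 319.39903215783283, 'cy': 200.42487790292387, 'T': array([[-0.98842132, -0.08038739,  0.12869021,  0.46039422],
       [-0.15172584,  0.51466344, -0.84386066,  0.71428597],
       [ 0.00160361, -0.85361549, -0.52090116,  0.45534693],
       [ 0.        ,  0.        ,  0.        ,  1.        ]])}
wrist {'fx': 292.9197022911855, 'fy': 292.9197022911855, 'cx': 320.3925721799525, 'cy': 200.6356990269224, 'mount': array([[-6.29403001e-04, -9.69087261e-01, -2.46717417e-01,
         6.75045678e-02],
       [ 9.99999801e-01, -6.17771089e-04, -1.24550526e-04,
         9.14956920e-05],
       [-3.17145588e-05, -2.46717447e-01,  9.69087458e-01,
        -1.41447451e-01],
       [ 0.00000000e+00,  0.00000000e+00,  0.00000000e+00,
         1.00000000e+00]])}
```

View pics/top0.png

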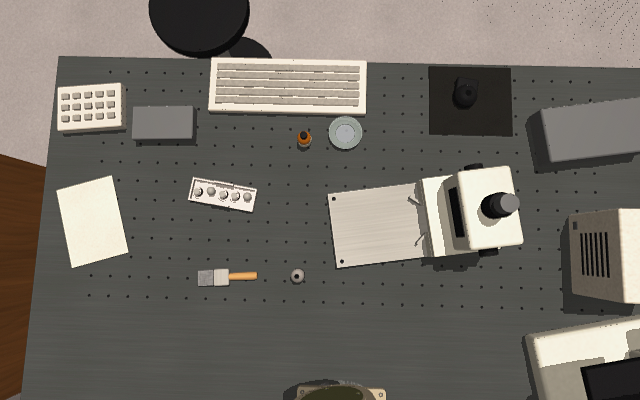

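View pics/side0.png

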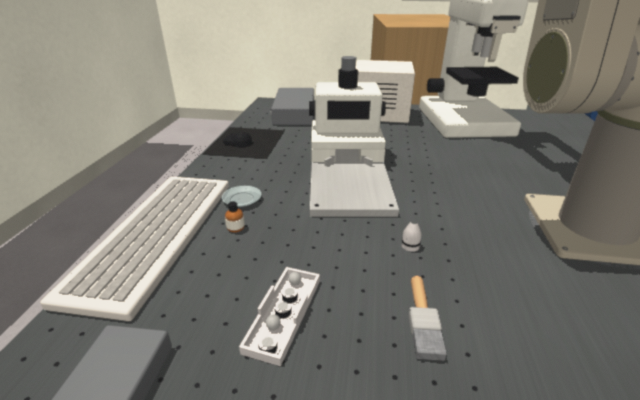

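View pics/wrist0.png

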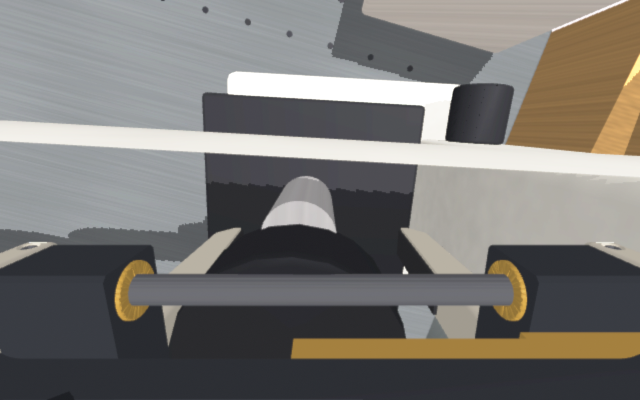

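The top view shows the tray around px (222,195), the reader deck at about (380,225) with its tunnel to the right, and the tool parked beside a microscope that is outside the top view. I'll enlarge the crops.

Run:
```python
import cv2
a=cv2.imread("pics/top0.png")
cv2.imwrite("pics/c1.png",cv2.resize(a[165:225,175:270],None,fx=8,fy=8,interpolation=cv2.INTER_CUBIC))
cv2.imwrite("pics/c2.png",cv2.resize(a[155:280,320:530],None,fx=3.8,fy=3.8,interpolation=cv2.INTER_CUBIC))
b=cv2.imread("pics/side0.png")
cv2.imwrite("pics/c3.png",cv2.resize(b[255:370,230:335],None,fx=5,fy=5,interpolation=cv2.INTER_CUBIC))
cv2.imwrite("pics/c4.png",cv2.resize(b[110:225,300:405],None,fx=5,fy=5,interpolation=cv2.INTER_CUBIC))
```

```text
(no output)
```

View pics/c1.png

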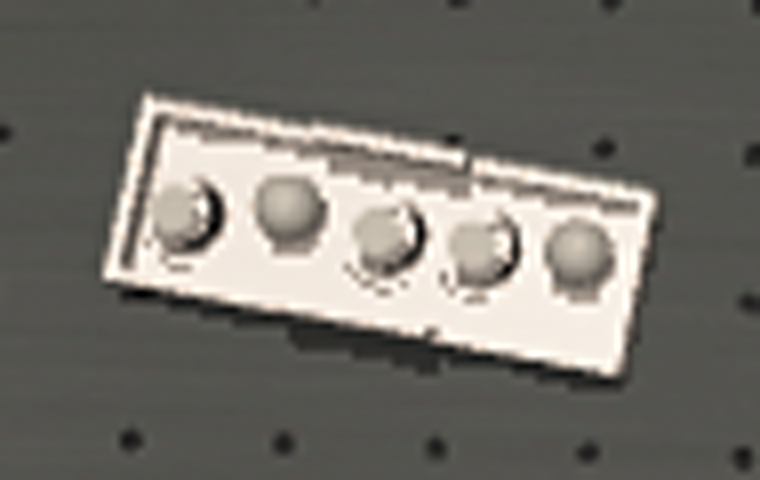

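View pics/c2.png

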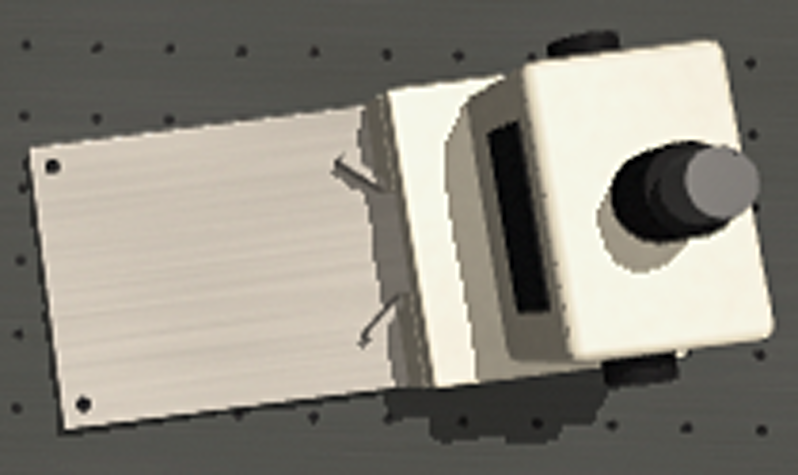

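View pics/c4.png

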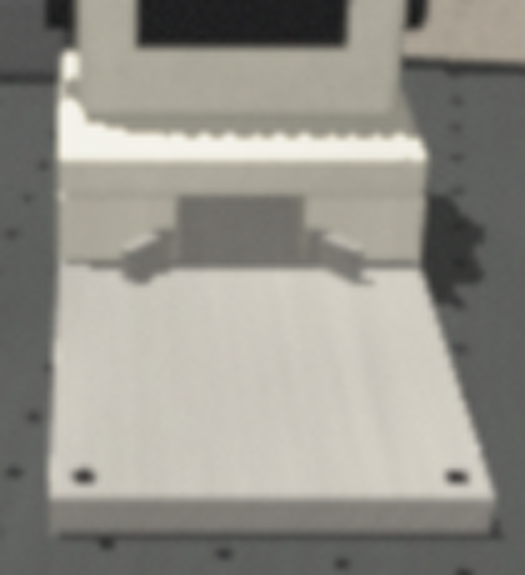

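View pics/c3.png

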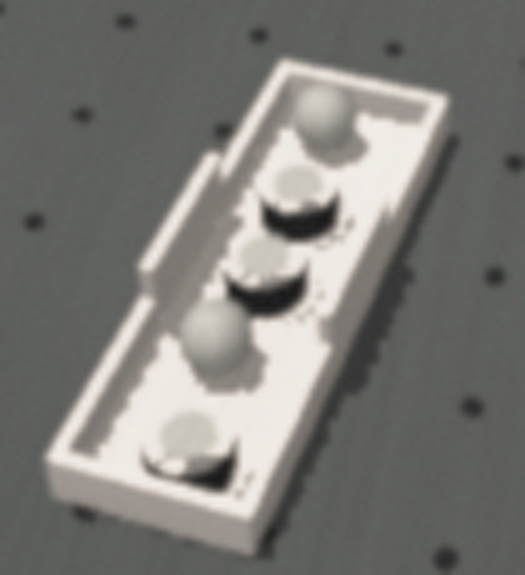

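```bash
cat > h.py <<'E'
import numpy as np
from plant import robot
TOP=dict(f=372.90506255937225,cx=319.4431223306107,cy=204.3232667193456,T=np.array([[0.02767041,-0.99323367,0.11278845,0.45028834],[-0.9995587,-0.02627242,0.01386265,0.05149372],[-0.01080562,-0.11312226,-0.99352232,0.96895087],[0,0,0,1]]))
SIDE=dict(f=380.71789146358185,cx=319.39903215783283,cy=200.42487790292387,T=np.array([[-0.98842132,-0.08038739,0.12869021,0.46039422],[-0.15172584,0.51466344,-0.84386066,0.71428597],[0.00160361,-0.85361549,-0.52090116,0.45534693],[0,0,0,1]]))
def toz(c,p,z):
    d=c["T"][:3,:3]@np.array([(p[0]-c["cx"])/c["f"],(p[1]-c["cy"])/c["f"],1]);o=c["T"][:3,3]
    return o+d*(z-o[2])/d[2]
def crop(p,s,o): return [(p[0]+.5)/s-.5+o[0],(p[1]+.5)/s-.5+o[1]]
E
python3 - <<'E'
from h import *
P=[toz(TOP,crop(p,8,(175,165)),.016) for p in [(148,96),(655,192),(620,380),(106,280)]]
print("tray top",np.round(P,4),"c",np.mean(P,0))
P=np.array(P); 
for a,b in((0,1),(3,2),(0,3),(1,2)): d=P[b]-P[a]; print(np.linalg.norm(d),np.degrees(np.arctan2(d[1],d[0])))
S=[toz(SIDE,crop(p,5,(230,255)),.016) for p in [(285,62),(448,98),(258,522),(48,462)]]
print("tray side",np.round(S,4),"c",np.mean(S,0))
D=[toz(TOP,crop(p,3.8,(320,155)),.02) for p in[(30,148),(63,430)]]
H=[toz(TOP,crop(p,3.8,(320,155)),.078) for p in[(388,92),(435,385)]]
F=[toz(TOP,crop(p,3.8,(320,155)),.038) for p in[(337,163),(362,343)]]
DS=[toz(SIDE,crop(p,5,(300,110)),.02) for p in[(50,498),(493,497)]]
MS=[toz(SIDE,crop(p,5,(300,110)),.02) for p in[(178,266),(304,266),(62,264),(422,268)]]
for n,v in(("deck",D),("house",H),("fin",F),("deckside",DS),("mouthside",MS)): 
    print(n,np.round(v,4).tolist(),np.mean(v[:2],0)); d=v[1]-v[0]; print(np.linalg.norm(d),np.degrees(np.arctan2(d[1],d[0])))
d=np.mean(H,0)-np.mean(D,0);print(np.linalg.norm(d[:2]),np.degrees(np.arctan2(d[1],d[0])))
E
```

```text
tray top [[0.6225 0.3958 0.016 ]
 [0.5952 0.229  0.016 ]
 [0.5339 0.2374 0.016 ]
 [0.5619 0.4054 0.016 ]] c [0.57835824 0.31690993 0.016     ]
0.1689712606622071 -99.28987507746733
0.170294105987672 -99.45855512813772
0.06139631258122655 170.97645735263728
0.06191786850183287 172.19779386789966
tray side [[0.5913 0.2287 0.016 ]
 [0.5331 0.238  0.016 ]
 [0.5578 0.4064 0.016 ]
 [0.6186 0.397  0.016 ]] c [0.5752126 0.3175358 0.016    ]
deck [[0.5863, 0.0447, 0.02], [0.3988, 0.0182, 0.02]] [0.49255381 0.03146963 0.02      ]
0.18943681563635764 -171.9448135028756
house [[0.6199, -0.1815, 0.078], [0.436, -0.21, 0.078]] [ 0.52797234 -0.19571359  0.078     ]
0.1860796019706373 -171.19333708473116
fin [[0.579, -0.1582, 0.038], [0.4612, -0.1745, 0.038]] [ 0.52011894 -0.16634201  0.038     ]
0.11898746282544576 -172.11145031715617
deckside [[0.583, 0.0474, 0.02], [0.3977, 0.0177, 0.02]] [0.49037293 0.03258622 0.02      ]
0.18766086891977635 -170.89069861997174
mouthside [[0.5558, -0.1844, 0.02], [0.4905, -0.1946, 0.02], [0.6162, -0.1774, 0.02], [0.4294, -0.2018, 0.02]] [ 0.52313518 -0.18952408  0.02      ]
0.06604623819440791 -171.08253707322885
0.22992757241132322 -81.13875404503534
```

Run:
```python
from h import *
for p in [(430,100),(440,135),(515,130),(490,95)]: print(p,toz(SIDE,p,0.03))
for z in (.1,.2,.3): print(z,toz(SIDE,(490,40),z), toz(SIDE,(520,20),z))
# where would TCP project
c=SIDE;
for P in ([.151,-.581,.244],[.151,-.581,.31],[.058,-.6,.31],[.245,-.56,.31]):
    q=c["T"][:3,:3].T@(np.array(P)-c["T"][:3,3]);print(P,q[0]/q[2]*c["f"]+c["cx"],q[1]/q[2]*c["f"]+c["cy"])
```

```text
(430, 100) [ 0.2626839  -0.76037965  0.03      ]
(440, 135) [ 0.26621769 -0.40156286  0.03      ]
(515, 130) [ 0.03260024 -0.4801163   0.03      ]
(490, 95) [ 0.02282179 -0.86590988  0.03      ]
0.1 [-0.16034012 -1.78483595  0.1       ] [-0.62856021 -2.87760092  0.1       ]
0.2 [ 0.01434391 -1.08154525  0.2       ] [-0.32211197 -1.86678963  0.2       ]
0.3 [ 0.18902794 -0.37825455  0.3       ] [-0.01566372 -0.85597834  0.3       ]
[0.151, -0.581, 0.244] 483.68879738487226 49.43710111067986
[0.151, -0.581, 0.31] 488.727603294137 25.839663949113373
[0.058, -0.6, 0.31] 519.977327907437 25.692342578232058
[0.245, -0.56, 0.31] 457.00548955867873 26.067570150090802
```

Run:
```python
import cv2
b=cv2.imread("pics/side0.png")
cv2.imwrite("pics/c5.png",cv2.resize(b[0:150,400:560],None,fx=4,fy=4,interpolation=cv2.INTER_CUBIC))
```

```text
(no output)
```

View pics/c5.png

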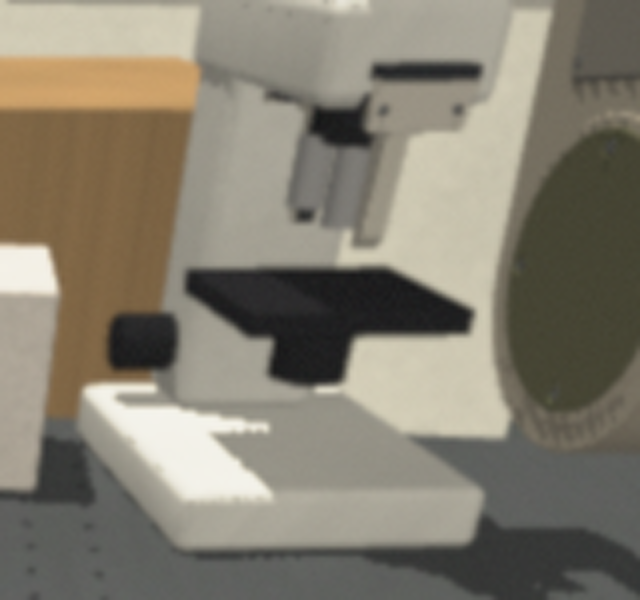

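Run:
```python
import cv2
b=cv2.imread("pics/wrist0.png")
cv2.imwrite("pics/c6.png",cv2.resize(b[60:400,100:540],None,fx=1.75,fy=1.75,interpolation=cv2.INTER_CUBIC))
```

```text
(no output)
```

View pics/c6.png

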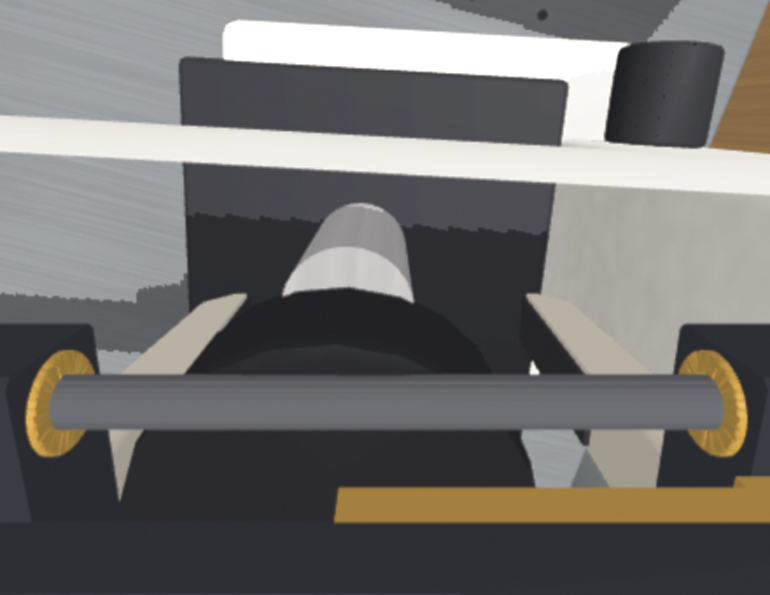

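The wrist view has the tool drawn overlapping the microscope's head, yet the force reads about zero, so the microscope may be scenery. I'll leave in small steps and check the force.

Call:
drive_tool --pt "0 0 0 0.1 0 0 0" --pt "0 0 0 0.2 0 0 0" --pt "0 0 0 0.3 0 0 0" --pt "0 0 0 0.4 0 0 0"

```text
t: 0.48
tool_pos: [0.1512, -0.5805, 0.2539]
orientation: [-3.116, -0.399, 0.0]
force: [-0.0, -0.1, -0.0]
opening: 0.093
```

Call:
drive_tool --pt "0 0 0 0.4 0 0 0" --pt "0 0 0 0.8 0 0 0" --pt "0 0 0 1.2 0 0 0" --pt "0 0 0 1.6 0 0 0" --pt "0 0 0 2.0 0 0 0"

```text
t: 0.9
tool_pos: [0.1513, -0.5809, 0.3055]
orientation: [3.115, 0.399, 0.0]
force: [0.7, 0.1, 0.6]
opening: 0.0931
```

Call:
drive_tool --pt "0 0.1 0.2 0.6 0 0 0.02" --pt "0 0.5 1 1.2 0 0 0.06" --pt "0 1 2.2 1.4 0 0 0.12" --pt "0 1.6 3.5 1.4 0 0 0.18" --pt "0 2.3 4.8 1.4 0 0 0.24" --pt "0 2.9 6.1 1.4 0 0 0.3" --pt "0 3.5 7.4 1.4 0 0 0.36" --pt "0 4.1 8.7 1.4 0 0 0.42" --pt "0 4.8 10 1.4 0 0 0.48" --pt "0 5.4 11.3 1.4 0 0 0.54" --pt "0 6 12.6 1.4 0 0 0.6" --pt "0 6.6 13.9 1.4 0 0 0.66" --pt "0 7.2 15.2 1.4 0 0 0.72" --pt "0 7.8 16.5 1.4 0 0 0.78" --pt "0 8.5 17.8 1.4 0 0 0.84" --pt "0 9.1 19.1 1.4 0 0 0.9" --pt "0 9.7 20.4 1.4 0 0 0.96" --pt "0 10.3 21.7 1.4 0 0 1.02" --pt "0 10.9 23 1.4 0 0 1.08" --pt "0 11.4 24.1 1.4 0 0 1.15"

```text
t: 2.57
tool_pos: [0.4369, 0.0242, 0.3398]
orientation: [2.393, 2.033, 0.002]
force: [1.8, -0.5, -0.3]
opening: 0.0933
```

Run:
```python
from h import *
from scipy.spatial.transform import Rotation as R
s=robot.read_state(); print(s["t"],s["tool_pos"],R.from_rotvec(s["orientation"]).as_matrix().round(4),s["q"])
print("go",(np.array([.577,.317,.12])-s["tool_pos"])/.025)
```

```text
2.5667 [0.43689044 0.02423638 0.33984559] [[ 1.616e-01  9.869e-01  1.800e-03]
 [ 9.869e-01 -1.616e-01  2.000e-04]
 [ 5.000e-04  1.700e-03 -1.000e+00]] [-6.21135368e-02 -3.37690667e-01  1.75101412e+00  3.13067753e-04
  1.72651936e+00  1.00212493e-01]
go [ 5.60438224 11.71054476 -8.79382367]
```

Call:
drive_tool --pt "0 0.5 1.1 -0.5 0 0 0" --pt "0 1.1 2.3 -1 0 0 0" --pt "0 1.7 3.5 -1.5 0 0 0" --pt "0 2.3 4.7 -2.1 0 0 0" --pt "0 2.9 5.9 -2.7 0 0 0" --pt "0 3.4 7.1 -3.3 0 0 0" --pt "0 4 8.3 -3.9 0 0 0" --pt "0 4.6 9.5 -4.6 0 0 0" --pt "0 5.1 10.6 -5.3 0 0 0" --pt "0 5.4 11.3 -6 0 0 0" --pt "0 5.6 11.7 -6.6 0 0 0" --pt "0 5.6 11.7 -7 0 0 0" --pt "0 5.6 11.7 -7.2 0 0 0" --pt "0 5.6 11.7 -7.2 0 0 0"

```text
t: 3.73
tool_pos: [0.5755, 0.3134, 0.1576]
orientation: [-2.398, -2.029, 0.004]
force: [0.2, 0.3, 0.3]
opening: 0.0935
```

Run:
```python
from h import *
import cv2
s=robot.read_state(); print(s["t"],s["tool_pos"],s["orientation"].tolist(),s["force"])
c=robot.read_camera("wrist"); cv2.imwrite("pics/w1.png",c["image"][:,:,::-1])
c=robot.read_camera("side"); cv2.imwrite("pics/s1.png",cv2.resize(c["image"][:,:,::-1][150:,150:450],None,fx=2.4,fy=2.4))
```

```text
3.7333 [0.5755354  0.3134125  0.15756229] [-2.397921882955554, -2.029065279987436, 0.0037058285329867853] [0.16151616 0.32623267 0.26705722]
```

View pics/w1.png

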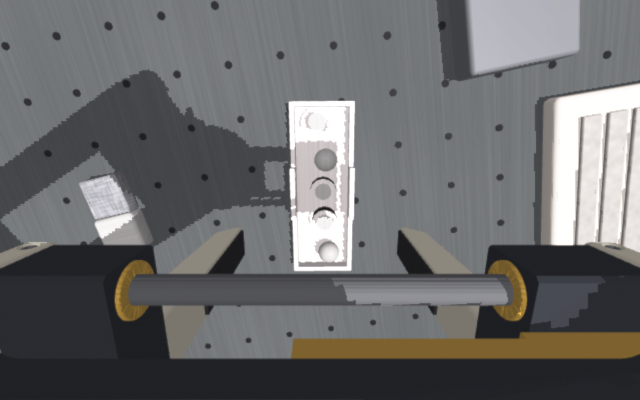

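View pics/s1.png

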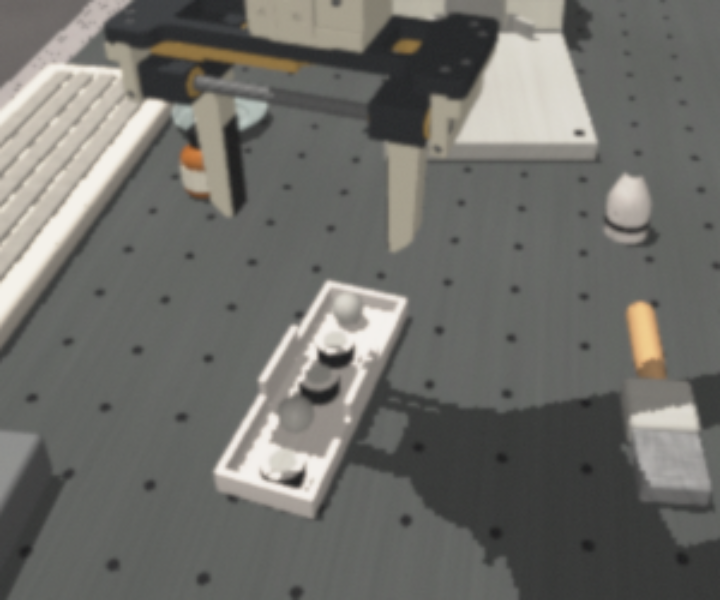

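```bash
cat >> h.py <<'E'
from scipy.spatial.transform import Rotation as R
MOUNT=np.array([[-6.29403001e-04,-9.69087261e-01,-2.46717417e-01,6.75045678e-02],[9.99999801e-01,-6.17771089e-04,-1.24550526e-04,9.14956920e-05],[-3.17145588e-05,-2.46717447e-01,9.69087458e-01,-1.41447451e-01],[0,0,0,1]])
def wcam(s):
    T=np.eye(4);T[:3,:3]=R.from_rotvec(s["orientation"]).as_matrix();T[:3,3]=s["tool_pos"]
    return dict(f=292.9197022911855,cx=320.3925721799525,cy=200.6356990269224,T=T@MOUNT)
def rep(P):
    P=np.array(P);c=P.mean(0);print("c",c.round(4))
    for a,b in((0,1),(3,2),(0,3),(1,2)): d=P[b]-P[a]; print(np.linalg.norm(d).round(4),np.degrees(np.arctan2(d[1],d[0])).round(2))
E
python3 - <<'E'
from h import *
import cv2
s=robot.read_state(); C=wcam(s)
rep([toz(C,p,.016) for p in [(290,102),(354,102),(351,269),(294.5,269)]])
a=cv2.imread("pics/w1.png")
cv2.imwrite("pics/c7.png",cv2.resize(a[90:280,270:375],None,fx=3.1,fy=3.1,interpolation=cv2.INTER_CUBIC))
E
```

```text
c [0.5795 0.3175 0.016 ]
0.0592 -9.59
0.0604 -9.63
0.1696 -99.44
0.1696 -99.06
```

View pics/c7.png

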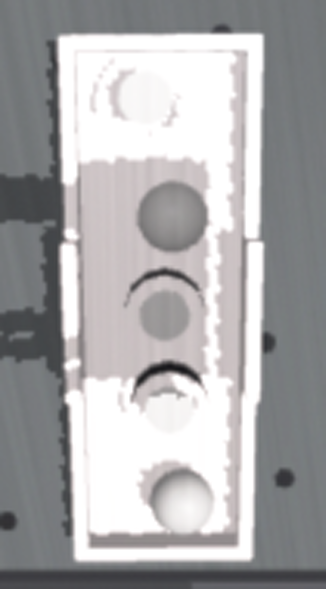

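Call:
drive_tool --pt "0 0.05 0.1 -0.4 0 0 0" --pt "0 0.1 0.14 -0.9 0 0 0" --pt "0 0.1 0.14 -1.5 0 0 0" --pt "0 0.1 0.14 -2.1 0 0 0" --pt "0 0.1 0.14 -2.7 0 0 0" --pt "0 0.1 0.14 -3.2 0 0 0" --pt "0 0.1 0.14 -3.5 0 0 0" --pt "0 0.1 0.14 -3.6 0 0 0" --pt "0 0.1 0.14 -3.6 0 0 0" --pt "0 0.1 0.14 -3.6 0 0 0"

```text
t: 4.67
tool_pos: [0.5791, 0.318, 0.0692]
orientation: [2.398, 2.029, 0.001]
force: [0.2, 0.1, -0.4]
opening: 0.0926
```

Run:
```python
from h import *
import cv2
s=robot.read_state(); print(s["t"],s["tool_pos"],R.from_rotvec(s["orientation"]).as_matrix().round(4).tolist(),s["force"])
c=robot.read_camera("wrist"); cv2.imwrite("pics/w2.png",c["image"][:,:,::-1])
```

```text
4.6667 [0.57914869 0.31803571 0.06921139] [[0.1653, 0.9862, 0.0007], [0.9862, -0.1653, 0.0004], [0.0005, 0.0006, -1.0]] [ 0.19331896  0.06671564 -0.40418983]
```

View pics/w2.png

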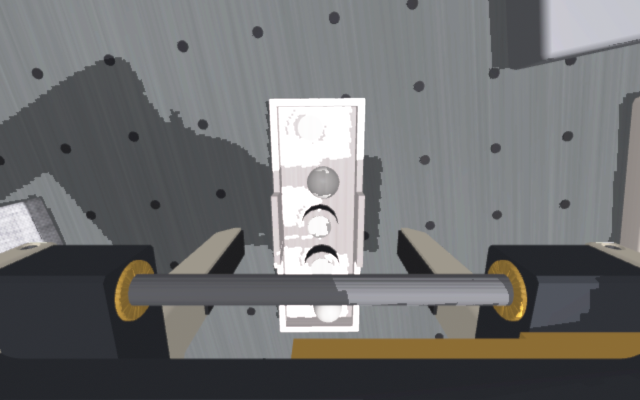

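Call:
drive_tool --pt "0 0 0 -0.4 0 0 0" --pt "0 0 0 -0.8 0 0 0" --pt "0 0 0 -1.2 0 0 0" --pt "0 0 0 -1.45 0 0 0" --pt "0 0 0 -1.57 0 0 0" --pt "0 0 0 -1.57 0 0 0" --pt "0.2 0 0 -1.57 0 0 0" --pt "0.3 0 0 -1.57 0 0 0" --pt "0.32 0 0 -1.57 0 0 0" --pt "0.34 0 0 -1.57 0 0 0" --pt "0.36 0 0 -1.57 0 0 0" --pt "0.4 0 0 -1.57 0 0 0" --pt "0.5 0 0 -1.57 0 0 0" --pt "0.7 0 0 -1.57 0 0 0" --pt "1 0 0 -1.57 0 0 0" --pt "1 0 0 -1.57 0 0 0" --squeeze 15

```text
t: 6.05
tool_pos: [0.5784, 0.3181, 0.0298]
orientation: [-2.397, -2.029, 0.0]
force: [-4.0, 0.5, 5.6]
opening: 0.0598
```

Call:
drive_tool --pt "1 0 0 0 0 0 0" --pt "1 0 0 0 0 0 0" --pt "1 0 0 0 0 0 0" --pt "1 0 0 0 0 0 0" --squeeze 40

```text
t: 6.38
tool_pos: [0.5784, 0.3181, 0.0298]
orientation: [-2.397, -2.03, 0.0]
force: [-3.2, -0.1, 6.0]
opening: 0.0596
```

Call:
drive_tool --pt "1 0 0 0.05 0 0 0" --pt "1 0 0 0.15 0 0 0" --pt "1 0 0 0.3 0 0 0" --pt "1 0 0 0.5 0 0 0" --pt "1 0 0 0.75 0 0 0" --pt "1 0 0 1 0 0 0" --pt "1 0 0 1.25 0 0 0" --pt "1 0 0 1.5 0 0 0" --pt "1 0 0 1.75 0 0 0" --pt "1 0 0 2 0 0 0" --pt "1 0 0 2.25 0 0 0" --pt "1 0 0 2.5 0 0 0" --pt "1 0 0 2.7 0 0 0" --pt "1 0 0 2.85 0 0 0" --pt "1 0 0 2.95 0 0 0" --pt "1 0 0 3 0 0 0" --pt "1 0 0 3 0 0 0" --pt "1 0 0 3 0 0 0"

```text
t: 7.88
tool_pos: [0.5786, 0.3178, 0.1041]
orientation: [-2.398, -2.03, 0.001]
force: [-0.6, -0.2, -5.1]
opening: 0.0603
```

Run:
```python
from h import *
import cv2
s=robot.read_state(); print(s["t"],s["tool_pos"],R.from_rotvec(s["orientation"]).as_matrix().round(4).tolist(),s["force"],s["wrist_torque"])
c=robot.read_camera("wrist"); a=c["image"][:,:,::-1]
c=robot.read_camera("side"); b=c["image"][:,:,::-1]
cv2.imwrite("pics/m2.png",np.hstack([cv2.resize(a[60:360,200:440],None,fx=1.65,fy=1.65),cv2.resize(b[100:400,150:390],None,fx=1.65,fy=1.65)]))
```

```text
7.8833 [0.57861028 0.31778465 0.10410891] [[0.1652, 0.9863, -0.0004], [0.9863, -0.1652, -0.0002], [-0.0003, -0.0003, -1.0]] [-0.58692277 -0.15004211 -5.12091782] [-0.03031533 -0.09709071  0.015025  ]
```

View pics/m2.png

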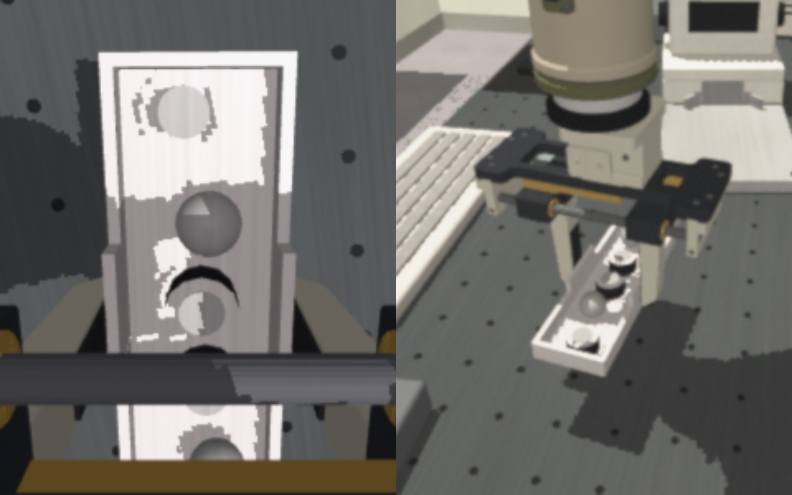

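Run:
```python
from h import *
s=robot.read_state(); C=wcam(s); Rm=R.from_rotvec(s["orientation"]).as_matrix()
P=[toz(C,p,s["tool_pos"][2]-.014) for p in [(260.7,91.5),(379.8,91.5)]]
for p in P: print(Rm.T@(p-s["tool_pos"]))
```

```text
[ 0.08427363 -0.02974547  0.01398082]
[0.08423178 0.02980907 0.01393847]
```

Call:
drive_tool --pt "1 -0.01 -0.05 0 0 0 0.001" --pt "1 -0.03 -0.15 0 0 0 0.003" --pt "1 -0.05 -0.3 0 0 0 0.006" --pt "1 -0.09 -0.5 0 0 0 0.01" --pt "1 -0.13 -0.75 0 0 0 0.015" --pt "1 -0.19 -1.05 0 0 0 0.021" --pt "1 -0.25 -1.4 0 0 0 0.028" --pt "1 -0.31 -1.75 0 0 0 0.035" --pt "1 -0.38 -2.15 0 0 0 0.043" --pt "1 -0.45 -2.55 0 0 0 0.051" --pt "1 -0.53 -3 0 0 0 0.06" --pt "1 -0.61 -3.45 0 0 0 0.069" --pt "1 -0.69 -3.9 0 0 0 0.078" --pt "1 -0.77 -4.35 0 0 0 0.087" --pt "1 -0.85 -4.8 0 0 0 0.096" --pt "1 -0.93 -5.25 0 0 0 0.105" --pt "1 -1.01 -5.7 0 0 0 0.114" --pt "1 -1.09 -6.15 0 0 0 0.123" --pt "1 -1.17 -6.6 0 0 0 0.132" --pt "1 -1.25 -7.05 0 0 0 0.141"

```text
t: 9.65
tool_pos: [0.5472, 0.1404, 0.1045]
orientation: [2.248, 2.194, 0.0]
force: [-0.6, -0.3, -6.0]
opening: 0.0597
```

Call:
drive_tool --pt "1 -0.08 -0.45 0 0 0 0.009" --pt "1 -0.16 -0.9 0 0 0 0.018" --pt "1 -0.24 -1.35 0 0 0 0.027" --pt "1 -0.32 -1.8 0 0 0 0.036" --pt "1 -0.4 -2.25 0 0 0 0.045" --pt "1 -0.48 -2.7 0 0 0 0.054" --pt "1 -0.56 -3.15 0 0 0 0.063" --pt "1 -0.64 -3.6 0 0 0 0.072" --pt "1 -0.72 -4.05 0 0 0 0.081" --pt "1 -0.8 -4.5 0 0 0 0.09" --pt "1 -0.88 -4.95 0 0 0 0.1" --pt "1 -0.96 -5.4 0 0 0 0.11" --pt "1 -1.04 -5.85 0 0 0 0.12" --pt "1 -1.11 -6.25 0 0 0 0.13" --pt "1 -1.18 -6.65 0 0 0 0.14" --pt "1 -1.24 -7 0 0 0 0.149" --pt "1 -1.3 -7.3 0 0 0 0.157" --pt "1 -1.35 -7.6 0 0 0 0.163" --pt "1 -1.4 -7.85 0 0 0 0.168" --pt "1 -1.44 -8.05 0 0 0 0.172"

```text
t: 11.32
tool_pos: [0.5113, -0.0604, 0.1045]
orientation: [2.052, 2.379, 0.0]
force: [-0.3, -0.6, -5.4]
opening: 0.0596
```

Call:
drive_tool --pt "1 -0.03 -0.2 0 0 0 0.003" --pt "1 -0.06 -0.35 0 0 0 0.005" --pt "1 -0.08 -0.48 0 0 0 0.005" --pt "1 -0.1 -0.58 0 0 0 0.005" --pt "1 -0.11 -0.64 0 0 0 0.005" --pt "1 -0.11 -0.67 0 0 0 0.005" --pt "1 -0.11 -0.68 0 0 0 0.005" --pt "1 -0.11 -0.68 0 0 0 0.005"

```text
t: 11.98
tool_pos: [0.5088, -0.0765, 0.1044]
orientation: [-2.046, -2.384, -0.0]
force: [-0.4, 0.2, -5.0]
opening: 0.0598
```

Run:
```python
from h import *
import cv2
s=robot.read_state(); Rm=R.from_rotvec(s["orientation"]).as_matrix();print(s["t"],s["tool_pos"],Rm.round(4).tolist(),np.degrees(np.arctan2(-Rm[1,0],-Rm[0,0])),s["force"],s["wrist_torque"])
for n in("wrist","side","top"):
    c=robot.read_camera(n); cv2.imwrite(f"pics/{n}3.png",c["image"][:,:,::-1])
a=cv2.imread("pics/wrist3.png");b=cv2.imread("pics/side3.png")
cv2.imwrite("pics/m3.png",np.hstack([cv2.resize(a[60:360,200:440],None,fx=1.65,fy=1.65),cv2.resize(b[60:300,250:450],None,fx=2,fy=1.65*300/240)]))
```

```text
11.9833 [ 0.50877324 -0.07651336  0.10436565] [[-0.1515, 0.9885, -0.0], [0.9885, 0.1515, 0.0001], [0.0001, -0.0, -1.0]] -81.28483405572263 [-0.40379568  0.17915384 -4.96951354] [-0.00800953 -0.12277636 -0.05483738]
```

View pics/m3.png

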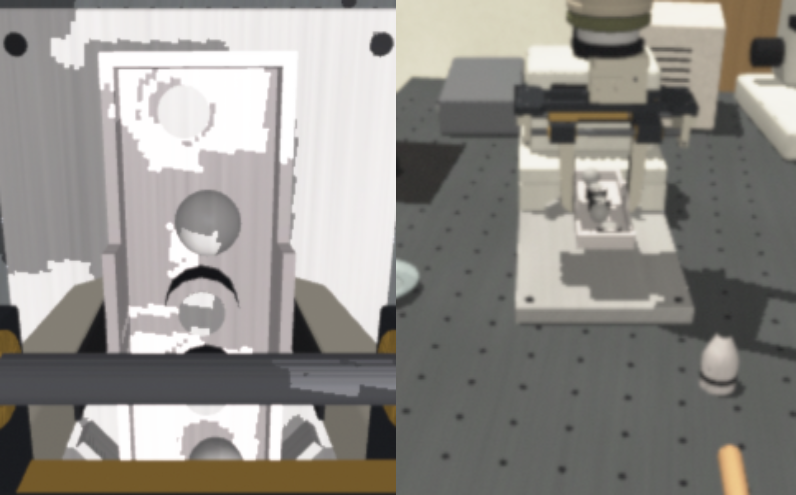

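View pics/top3.png

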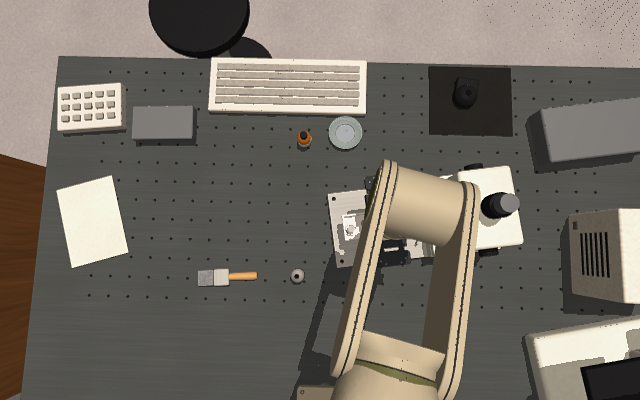

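Call:
drive_tool --pt "1 0 0 -0.05 0 0 0" --pt "1 0 0 -0.15 0 0 0" --pt "1 0 0 -0.3 0 0 0" --pt "1 0 0 -0.5 0 0 0" --pt "1 0 0 -0.7 0 0 0" --pt "1 0 0 -0.9 0 0 0" --pt "1 0 0 -1.1 0 0 0" --pt "1 0 0 -1.3 0 0 0" --pt "1 0 0 -1.5 0 0 0" --pt "1 0 0 -1.7 0 0 0" --pt "1 0 0 -1.85 0 0 0" --pt "1 0 0 -1.95 0 0 0" --pt "1 0 0 -2.02 0 0 0" --pt "1 0 0 -2.06 0 0 0" --pt "1 0 0 -2.08 0 0 0" --pt "1 0 0 -2.08 0 0 0"

```text
t: 13.47
tool_pos: [0.5089, -0.0767, 0.0525]
orientation: [2.046, 2.384, 0.0]
force: [0.2, 0.3, -4.4]
opening: 0.0597
```

Call:
drive_tool --pt "1 0 0 -0.03 0 0 0" --pt "1 0 0 -0.06 0 0 0" --pt "1 0 0 -0.09 0 0 0" --pt "1 0 0 -0.09 0 0 0"

```text
t: 13.8
tool_pos: [0.5087, -0.0766, 0.05]
orientation: [-2.046, -2.384, 0.0]
force: [-0.0, -0.8, -5.7]
opening: 0.0599
```

Call:
drive_tool --pt "1 0 0 -0.02 0 0 0" --pt "1 0 0 -0.04 0 0 0" --pt "1 0 0 -0.04 0 0 0"

```text
t: 14.05
tool_pos: [0.5088, -0.0766, 0.0498]
orientation: [-2.046, -2.384, 0.0]
force: [-3.2, 1.5, 4.3]
opening: 0.0597
```

Call:
drive_tool --pt "0.34 0 0 0 0 0 0" --pt "0.34 0 0 0 0 0 0" --pt "0.3 0 0 0 0 0 0" --pt "0.2 0 0 0 0 0 0" --pt "0.1 0 0 0 0 0 0" --pt "0 0 0 0 0 0 0" --pt "0 0 0 0 0 0 0" --pt "0 0 0 0 0 0 0" --pt "0 0 0 0 0 0 0" --pt "0 0 0 0 0 0 0" --squeeze 10

```text
t: 14.88
tool_pos: [0.5087, -0.0766, 0.0491]
orientation: [-2.046, -2.384, 0.0]
force: [-0.1, 0.5, -0.5]
opening: 0.0929
```

Call:
drive_tool --pt "0 0 0 0.2 0 0 0" --pt "0 0 0 0.5 0 0 0" --pt "0 0 0 1 0 0 0" --pt "0 0 0 1.5 0 0 0" --pt "0 0 0 2 0 0 0" --pt "0 0 0 2.5 0 0 0" --pt "0 0 0 3 0 0 0" --pt "0 0 0 3 0 0 0" --pt "0 0 0 3 0 0 0"

```text
t: 15.63
tool_pos: [0.5097, -0.0768, 0.1256]
orientation: [2.045, 2.382, 0.002]
force: [-0.2, -0.3, -0.7]
opening: 0.0929
```

Run:
```python
from h import *
import cv2
s=robot.read_state(); print(s["t"],s["tool_pos"],s["opening"],s["force"])
for n in("wrist","side"):
    c=robot.read_camera(n); cv2.imwrite(f"pics/{n}4.png",c["image"][:,:,::-1])
a=cv2.imread("pics/wrist4.png");b=cv2.imread("pics/side4.png")
cv2.imwrite("pics/m4.png",np.hstack([cv2.resize(a[60:360,200:440],None,fx=1.65,fy=1.65),cv2.resize(b[60:300,250:450],None,fx=2,fy=1.65*300/240)]))
```

```text
15.6333 [ 0.50965021 -0.07682533  0.12555014] 0.09292804470982838 [-0.16483392 -0.28284707 -0.67868077]
```

View pics/m4.png

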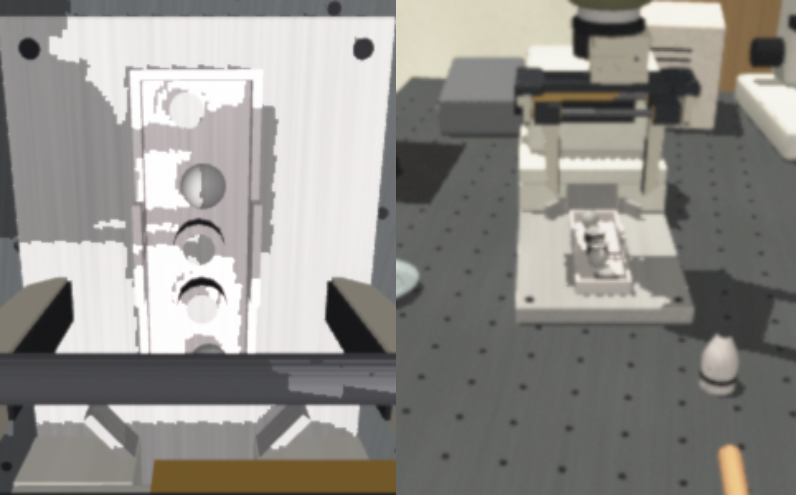

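Call:
drive_tool --pt "0.2 -0.05 0.3 0 0 0 0" --pt "0.4 -0.15 0.9 0 0 0 0" --pt "0.6 -0.3 1.8 0 0 0 0" --pt "0.73 -0.45 2.7 0 0 0 0" --pt "0.73 -0.58 3.6 0 0 0 0" --pt "0.73 -0.68 4.2 0 0 0 0" --pt "0.73 -0.74 4.56 0 0 0 0" --pt "0.73 -0.74 4.56 -0.4 0 0 0" --pt "0.73 -0.74 4.56 -0.9 0 0 0" --pt "0.73 -0.74 4.56 -1.3 0 0 0" --pt "0.73 -0.74 4.56 -1.5 0 0 0" --pt "0.73 -0.74 4.56 -1.5 0 0 0" --pt "0.73 -0.74 4.56 -1.5 0 0 0"

```text
t: 16.82
tool_pos: [0.4899, 0.0369, 0.086]
orientation: [-2.047, -2.382, 0.001]
force: [0.5, 0.1, 0.4]
opening: 0.0247
```

Run:
```python
from h import *
import cv2
s=robot.read_state(); Rm=R.from_rotvec(s["orientation"]).as_matrix();print(s["t"],s["tool_pos"],s["opening"],s["force"],np.degrees(np.arctan2(-Rm[1,0],-Rm[0,0])))
for n in("wrist","side","top"):
    c=robot.read_camera(n); cv2.imwrite(f"pics/{n}5.png",c["image"][:,:,::-1])
a=cv2.imread("pics/top5.png");b=cv2.imread("pics/side5.png")
cv2.imwrite("pics/m5.png",np.hstack([cv2.resize(a[160:300,320:450],None,fx=3,fy=3),cv2.resize(b[110:250,280:410],None,fx=3,fy=3)]))
```

```text
16.8167 [0.48986627 0.03688106 0.08600813] 0.024718667752569475 [0.47273994 0.14115894 0.43759052] -81.332627761936
```

View pics/m5.png

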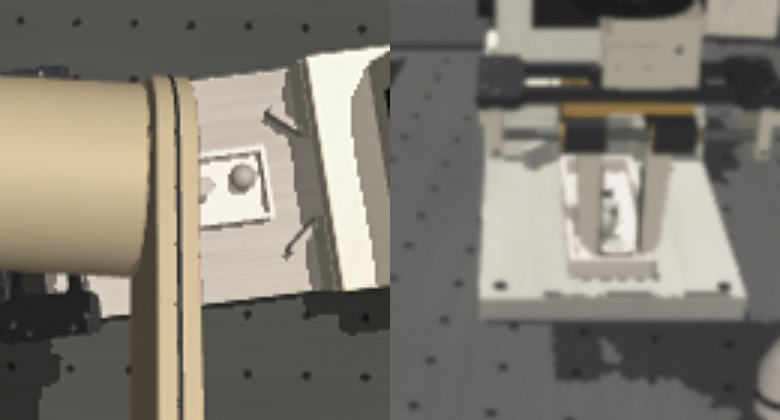

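View pics/wrist5.png

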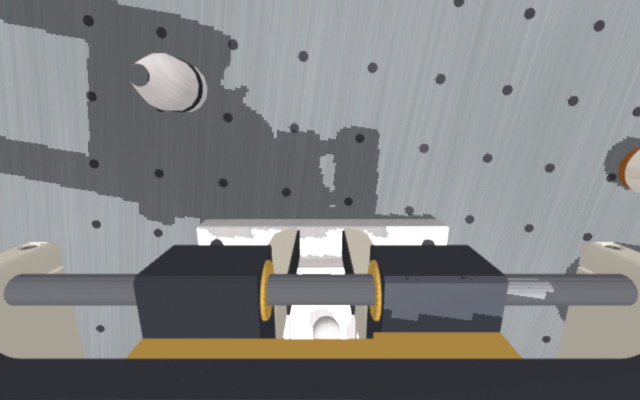

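Run:
```python
from h import *
def rd(p):
    th=np.radians(-81.3);d=p[:2]-np.array([.525,-.1855]);return d@[np.cos(th),np.sin(th)], d@[-np.sin(th),np.cos(th)]
for p,z in(((346.7,193.3),.061),((366.7,195),.061),((340,198.5),.036),((368.3,197.3),.036)): P=toz(SIDE,p,z);print(P,rd(P))
print(rd(robot.read_state()["tool_pos"]))
```

```text
[0.50673029 0.03905827 0.061     ] (np.float64(-0.2247379705563311), np.float64(0.015907372259231577))
[0.46584773 0.03960871 0.061     ] (np.float64(-0.23146600836330608), np.float64(-0.02442152838557126))
[0.52178412 0.02037428 0.036     ] (np.float64(-0.20399190288315427), np.float64(0.02796183628744211))
[0.46234784 0.00604754 0.036     ] (np.float64(-0.19882039010218236), np.float64(-0.03295764200773856))
(np.float64(-0.2251989208038012), np.float64(-9.926507532143956e-05))
```

Call:
drive_tool --pt "0.73 0 0 -0.3 0 0 0" --pt "0.73 0 0 -0.6 0 0 0" --pt "0.73 0 0 -0.9 0 0 0" --pt "0.73 0 0 -1.1 0 0 0" --pt "0.73 0 0 -1.3 0 0 0" --pt "0.73 0 0 -1.36 0 0 0" --pt "0.73 0 0 -1.36 0 0 0" --pt "0.73 0 0 -1.36 0 0 0"

```text
t: 17.63
tool_pos: [0.4902, 0.0374, 0.0526]
orientation: [-2.046, -2.384, 0.0]
force: [0.2, -0.1, -0.3]
opening: 0.0248
```

Run:
```python
from h import *
import cv2
s=robot.read_state(); print(s["t"],s["tool_pos"],s["opening"],s["force"])
c=robot.read_camera("side"); b=c["image"][:,:,::-1]; cv2.imwrite("pics/side6.png",b)
cv2.imwrite("pics/m6.png",cv2.resize(b[120:240,290:410],None,fx=5,fy=5))
```

```text
17.6333 [0.49024301 0.03739222 0.05259938] 0.02475552684182701 [ 0.16334452 -0.05982238 -0.25819468]
```

View pics/m6.png

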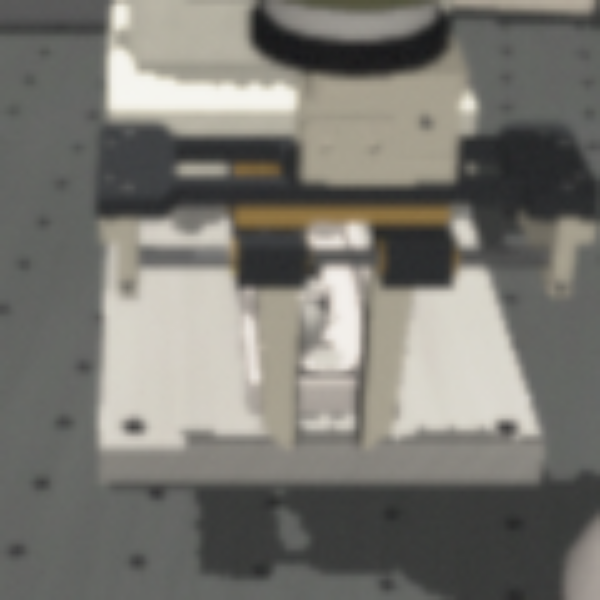

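Call:
drive_tool --pt "0.73 0.01 -0.05 0 0 0 0" --pt "0.73 0.02 -0.13 0 0 0 0" --pt "0.73 0.03 -0.22 0 0 0 0" --pt "0.73 0.05 -0.3 0 0 0 0" --pt "0.73 0.06 -0.38 0 0 0 0" --pt "0.73 0.07 -0.46 0 0 0 0" --pt "0.73 0.08 -0.53 0 0 0 0" --pt "0.73 0.09 -0.6 0 0 0 0" --pt "0.73 0.1 -0.66 0 0 0 0" --pt "0.73 0.11 -0.72 0 0 0 0" --pt "0.73 0.12 -0.78 0 0 0 0" --pt "0.73 0.13 -0.84 0 0 0 0" --pt "0.73 0.14 -0.9 0 0 0 0" --pt "0.73 0.15 -0.96 0 0 0 0" --pt "0.73 0.16 -1.02 0 0 0 0" --pt "0.73 0.17 -1.08 0 0 0 0"

```text
t: 19.02
tool_pos: [0.4944, 0.0106, 0.0526]
orientation: [-2.046, -2.384, -0.0]
force: [-1.0, 3.7, 0.4]
opening: 0.0254
```

Call:
drive_tool --pt "0.73 0.01 -0.06 0 0 0 0" --pt "0.73 0.02 -0.13 0 0 0 0" --pt "0.73 0.03 -0.21 0 0 0 0" --pt "0.73 0.05 -0.3 0 0 0 0" --pt "0.73 0.06 -0.39 0 0 0 0" --pt "0.73 0.07 -0.48 0 0 0 0" --pt "0.73 0.09 -0.57 0 0 0 0" --pt "0.73 0.1 -0.66 0 0 0 0" --pt "0.73 0.11 -0.75 0 0 0 0" --pt "0.73 0.13 -0.84 0 0 0 0" --pt "0.73 0.14 -0.93 0 0 0 0" --pt "0.73 0.16 -1.02 0 0 0 0" --pt "0.73 0.17 -1.11 0 0 0 0" --pt "0.73 0.18 -1.2 0 0 0 0" --pt "0.73 0.2 -1.29 0 0 0 0" --pt "0.73 0.21 -1.38 0 0 0 0" --pt "0.73 0.22 -1.46 0 0 0 0" --pt "0.73 0.23 -1.53 0 0 0 0" --pt "0.73 0.24 -1.58 0 0 0 0" --pt "0.73 0.24 -1.6 0 0 0 0"

```text
t: 20.68
tool_pos: [0.5006, -0.0299, 0.0526]
orientation: [2.047, 2.383, -0.0]
force: [-0.1, 3.3, 0.8]
opening: 0.0254
```

Run:
```python
from h import *
import cv2
s=robot.read_state(); print(s["t"],s["tool_pos"],s["opening"],s["force"],s["wrist_torque"])
c=robot.read_camera("side"); b=c["image"][:,:,::-1]
c=robot.read_camera("top"); a=c["image"][:,:,::-1]
cv2.imwrite("pics/m7.png",np.hstack([cv2.resize(b[110:230,290:410],None,fx=3.3,fy=3.3),cv2.resize(a[160:280,330:450],None,fx=3.3,fy=3.3)]))
```

```text
20.6833 [ 0.50056939 -0.02987166  0.05263185] 0.025373755000060387 [-0.05246971  3.26555887  0.84448316] [ 0.64012202 -0.03372236  0.04644149]
```

View pics/m7.png

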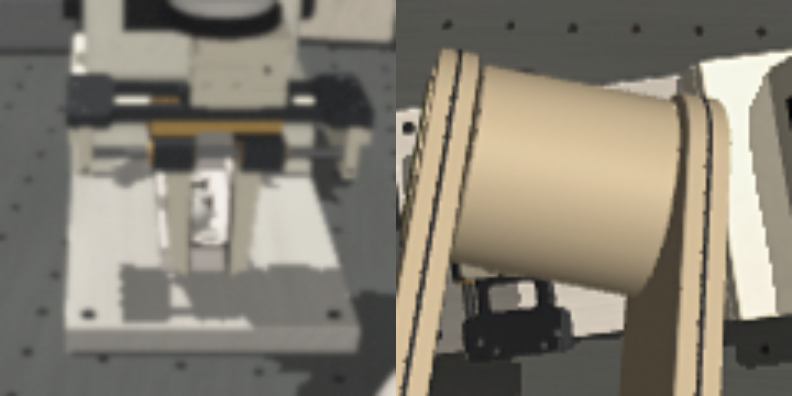

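Call:
drive_tool --pt "0.73 0.01 -0.06 0 0 0 0" --pt "0.73 0.02 -0.13 0 0 0 0" --pt "0.73 0.03 -0.21 0 0 0 0" --pt "0.73 0.05 -0.31 0 0 0 0" --pt "0.73 0.06 -0.41 0 0 0 0" --pt "0.73 0.08 -0.51 0 0 0 0" --pt "0.73 0.09 -0.61 0 0 0 0" --pt "0.73 0.11 -0.71 0 0 0 0" --pt "0.73 0.12 -0.81 0 0 0 0" --pt "0.73 0.14 -0.91 0 0 0 0" --pt "0.73 0.15 -1.01 0 0 0 0" --pt "0.73 0.17 -1.11 0 0 0 0" --pt "0.73 0.18 -1.21 0 0 0 0" --pt "0.73 0.2 -1.31 0 0 0 0" --pt "0.73 0.22 -1.41 0 0 0 0" --pt "0.73 0.23 -1.5 0 0 0 0" --pt "0.73 0.24 -1.58 0 0 0 0" --pt "0.73 0.25 -1.65 0 0 0 0" --pt "0.73 0.26 -1.7 0 0 0 0" --pt "0.73 0.27 -1.75 0 0 0 0"

```text
t: 22.45
tool_pos: [0.5072, -0.0735, 0.0526]
orientation: [-2.046, -2.384, 0.0]
force: [-0.5, 3.6, 1.1]
opening: 0.0253
```

Call:
drive_tool --pt "0.73 0.005 -0.03 0 0 0 0" --pt "0.73 0.01 -0.06 0 0 0 0" --pt "0.73 0.015 -0.1 0 0 0 0" --pt "0.73 0.02 -0.14 0 0 0 0" --pt "0.73 0.027 -0.18 0 0 0 0" --pt "0.73 0.033 -0.22 0 0 0 0" --pt "0.73 0.04 -0.26 0 0 0 0" --pt "0.73 0.045 -0.3 0 0 0 0" --pt "0.73 0.05 -0.34 0 0 0 0" --pt "0.73 0.057 -0.38 0 0 0 0" --pt "0.73 0.063 -0.42 0 0 0 0" --pt "0.73 0.07 -0.46 0 0 0 0"

```text
t: 23.45
tool_pos: [0.509, -0.0849, 0.0526]
orientation: [-2.046, -2.384, -0.0]
force: [-0.8, 4.3, 0.9]
opening: 0.0247
```

Call:
drive_tool --pt "0.73 0.005 -0.03 0 0 0 0" --pt "0.73 0.01 -0.06 0 0 0 0" --pt "0.73 0.014 -0.09 0 0 0 0" --pt "0.73 0.018 -0.12 0 0 0 0" --pt "0.73 0.023 -0.15 0 0 0 0" --pt "0.73 0.027 -0.18 0 0 0 0" --pt "0.73 0.032 -0.21 0 0 0 0" --pt "0.73 0.037 -0.24 0 0 0 0" --pt "0.73 0.041 -0.27 0 0 0 0" --pt "0.73 0.046 -0.3 0 0 0 0"

```text
t: 24.28
tool_pos: [0.5102, -0.0924, 0.0526]
orientation: [-2.046, -2.384, 0.0]
force: [0.1, 3.1, 0.7]
opening: 0.0249
```

Call:
drive_tool --pt "0.73 0.005 -0.03 0 0 0 0" --pt "0.73 0.01 -0.06 0 0 0 0" --pt "0.73 0.014 -0.09 0 0 0 0" --pt "0.73 0.018 -0.12 0 0 0 0" --pt "0.73 0.023 -0.15 0 0 0 0" --pt "0.73 0.027 -0.18 0 0 0 0"

```text
t: 24.78
tool_pos: [0.5108, -0.0969, 0.0526]
orientation: [-2.046, -2.384, -0.0]
force: [-1.2, 8.0, 1.4]
opening: 0.0251
```

Call:
drive_tool --pt "0.73 0.005 -0.03 0 0 0 0" --pt "0.73 0.01 -0.06 0 0 0 0" --pt "0.73 0.014 -0.09 0 0 0 0" --pt "0.73 0.018 -0.12 0 0 0 0" --pt "0.73 0.023 -0.15 0 0 0 0" --pt "0.73 0.027 -0.18 0 0 0 0"

```text
t: 25.28
tool_pos: [0.5113, -0.0996, 0.0526]
orientation: [-2.044, -2.382, -0.003]
force: [-3.2, 13.1, 5.4]
opening: 0.0254
```

Call:
drive_tool --pt "0.73 0 0 0 0 0 0" --pt "0.73 0 0 0 0 0 0"

```text
t: 25.45
tool_pos: [0.5113, -0.0998, 0.0526]
orientation: [-2.045, -2.382, -0.002]
force: [-1.4, 11.6, 4.9]
opening: 0.0254
```

Call:
drive_tool --pt "0.73 0.003 -0.02 0 0 0 0" --pt "0.73 0.006 -0.04 0 0 0 0" --pt "0.73 0.009 -0.06 0 0 0 0" --pt "0.73 0.012 -0.08 0 0 0 0"

```text
t: 25.78
tool_pos: [0.5116, -0.1016, 0.0526]
orientation: [-2.044, -2.382, -0.003]
force: [-2.4, 13.0, 5.5]
opening: 0.0254
```

Call:
drive_tool --pt "0.73 0.003 -0.02 0 0 0 0" --pt "0.73 0.006 -0.04 0 0 0 0" --pt "0.73 0.009 -0.06 0 0 0 0" --pt "0.73 0.012 -0.08 0 0 0 0" --pt "0.73 0.015 -0.1 0 0 0 0"

```text
t: 26.2
tool_pos: [0.5119, -0.1041, 0.0526]
orientation: [-2.044, -2.382, -0.003]
force: [-2.2, 12.6, 5.6]
opening: 0.0251
```

Call:
drive_tool --pt "0.73 0.003 -0.02 0 0 0 0" --pt "0.73 0.006 -0.04 0 0 0 0" --pt "0.73 0.009 -0.06 0 0 0 0" --pt "0.73 0.009 -0.06 0 0 0 0"

```text
t: 26.53
tool_pos: [0.5122, -0.1057, 0.0526]
orientation: [-2.044, -2.382, -0.003]
force: [-1.6, 12.4, 5.1]
opening: 0.0251
```

Call:
drive_tool --pt "0.73 0.003 -0.02 0 0 0 0" --pt "0.73 0.006 -0.04 0 0 0 0" --pt "0.73 0.006 -0.04 0 0 0 0"

```text
t: 26.78
tool_pos: [0.5123, -0.1067, 0.0526]
orientation: [-2.044, -2.382, -0.003]
force: [-1.7, 11.7, 4.5]
opening: 0.0253
```

Call:
drive_tool --pt "0.73 0.003 -0.02 0 0 0 0" --pt "0.73 0.006 -0.04 0 0 0 0" --pt "0.73 0.006 -0.04 0 0 0 0"

```text
t: 27.03
tool_pos: [0.5124, -0.107, 0.0527]
orientation: [-2.044, -2.381, -0.004]
force: [-2.6, 16.3, 6.5]
opening: 0.0249
```

Call:
drive_tool --pt "0.73 0.003 -0.02 0 0 0 0" --pt "0.73 0.006 -0.04 0 0 0 0" --pt "0.73 0.006 -0.04 0 0 0 0"

```text
t: 27.28
tool_pos: [0.5124, -0.1071, 0.0526]
orientation: [-2.043, -2.38, -0.005]
force: [-4.9, 20.0, 9.2]
opening: 0.0254
```

Force climbs to 20 N with no further advance, about 10 mm after first contact, so this is the end stop. I'll back off.

Call:
drive_tool --pt "0.73 -0.01 0.05 0 0 0 0" --pt "0.73 -0.02 0.12 0 0 0 0" --pt "0.73 -0.05 0.3 0 0 0 0" --pt "0.73 -0.09 0.6 0 0 0 0" --pt "0.73 -0.15 1 0 0 0 0" --pt "0.73 -0.21 1.4 0.2 0 0 0" --pt "0.73 -0.27 1.8 0.6 0 0 0" --pt "0.73 -0.36 2.4 1.2 0 0 0" --pt "0.73 -0.45 3 2 0 0 0" --pt "0.73 -0.6 4 3 0 0 0" --pt "0.73 -0.75 5 4 0 0 0" --pt "0.73 -0.75 6 5 0 0 0" --pt "0.73 -0.75 7 5.5 0 0 0" --pt "0.73 -0.75 8 5.5 0 0 0" --pt "0.73 -0.75 9 5.5 0 0 0" --pt "0.73 -0.75 9.5 5.5 0 0 0" --pt "0.73 -0.75 9.5 5.5 0 0 0"

```text
t: 28.7
tool_pos: [0.4937, 0.1298, 0.1909]
orientation: [2.042, 2.387, 0.002]
force: [0.3, 1.1, -0.2]
opening: 0.0253
```

Run:
```python
from h import *
import cv2
s=robot.read_state(); print(s["t"],s["tool_pos"],s["opening"],s["force"],s["wrist_torque"])
c=robot.read_camera("side"); b=c["image"][:,:,::-1]
c=robot.read_camera("top"); a=c["image"][:,:,::-1]
cv2.imwrite("pics/side8.png",b);cv2.imwrite("pics/top8.png",a)
cv2.imwrite("pics/m8.png",np.hstack([cv2.resize(b[110:230,290:410],None,fx=3.3,fy=3.3),cv2.resize(a[160:280,330:450],None,fx=3.3,fy=3.3)]))
```

```text
28.7 [0.49371179 0.12978127 0.19094064] 0.025338098143095435 [ 0.31965798  1.09296647 -0.23693404] [-0.0604462  -0.05632565 -0.00582237]
```

View pics/m8.png

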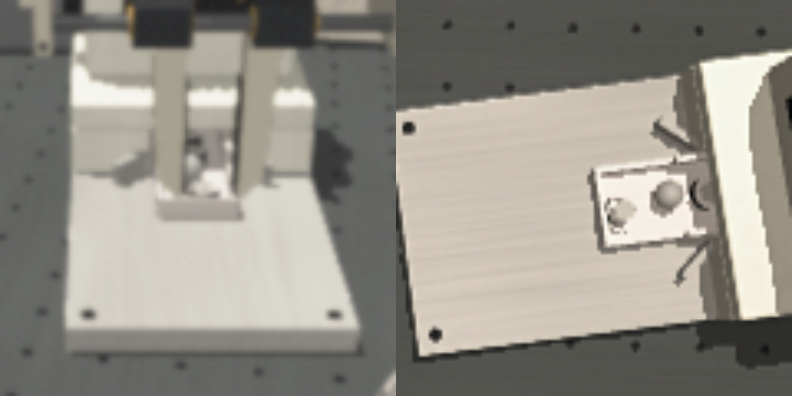

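View pics/top8.png

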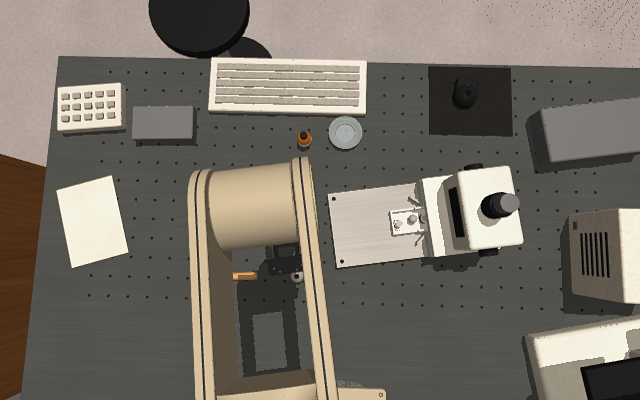

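Run:
```python
from h import *
def rd(p):
    th=np.radians(-81.3);d=p[:2]-np.array([.525,-.1855]);return np.round([d@[np.cos(th),np.sin(th)], d@[-np.sin(th),np.cos(th)]],4)
for p in((594,169),(602,250)): print("tail",rd(toz(TOP,crop((p[0]-396,p[1]),3.3,(330,160)),.036)))
for p in((660,120),(678,283)): print("fin",rd(toz(TOP,crop((p[0]-396,p[1]),3.3,(330,160)),.038)))
for p in((157,190),(240,195)): print("tailside",rd(toz(SIDE,crop(p,3.3,(290,110)),.036)))
for y in((.5108,-.0969),(.5124,-.1071)): print("tool",rd(np.array(y)))
```

```text
tail [-0.0697  0.0303]
tail [-0.0727 -0.0312]
fin [-0.0149  0.0609]
fin [-0.0202 -0.0627]
tailside [-0.0546  0.028 ]
tailside [-0.0627 -0.0333]
tool [-0.0897 -0.0006]
tool [-0.0794 -0.0006]
```

The tray's tail is at reader x ≈ -0.071, which puts its centre at about +0.014. It is centred, and its contents look in place. Handing in.

```bash
python3 -c "
from plant import robot
print(robot.close_job()); print(robot.read_state()['t'])"
```

```text
the job is handed in; nothing more can be done
None
the job is handed in; nothing more can be done
```

The tray is in the tunnel with the plunger pressed to its hard end as far as I could feel, and I handed the job in at about 29 s. No verdict was reported.

**What I did:** I gripped the tray by its tabs at 40 N, lifted it level and carried it to the deck about 110 mm in front of the mouth. I released it there, then pushed its rear end with the partly closed fingers.

**Plunger:** drag was about 3.5 N. Force stepped up at first contact and held at 12–13 N for about 10 mm. It then rose to 20 N without further advance, so I stopped there and backed off.

**Last checks:**
- **Position:** the top camera puts the tray centre about 14 mm inside the mouth and within about 1 mm sideways.
- **Disagreement:** the side camera put the tray's tail about 12 mm further in. Fingers blocked part of that view, so I trusted the top camera, which matches the tool position.
- **Angle:** the top view showed about 2.8° of tray yaw, but the fixed guide fins read 2.4° in the same view, so most of that is measurement error.
- **Contents:** I could see one ball, one mount and part of another. The other two pieces are inside the tunnel, so I could not confirm them directly.
- **Bystanders:** bottle and dish look unmoved. The brush and objective were partly hidden by the arm in the last picture; their visible parts were in place.

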